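Open the guard of a test station and snap its tilt table level

TASK

Make the small test station ready for a measurement: lift the latch bar out of its keeper by its black knob and swing the clear guard wide open, square to the station or further, and leave it open with the bar let go. Then push the sprung tilt table down until it snaps level under its catch and stays there, leaving the loose things round the station where they are.

Things in the scene. Friction and masses are not known exactly. Their poses are not given: they have to be found in the camera images.
- station: Fixed test station on a grey foot plate 190 x 170 x 12 mm. Origin on the worktop under the middle of the tilt table; at yaw 0 its x points away from the robot, y left; it stands turned 0.1 to 0.5 rad clockwise. The guard is on its -y side and over its top; the guard's post stands at its far right corner (70, -70 mm), 156 mm high, the latch keeper at its near right corner.
- guard (a joint): Swing guard, 0.5 kg: clear front pane (26 to 146 mm high) and clear roof over the table, in aluminium frames. Rad: 0 shut, 1.57 square to the station, 2.0 stop; counter-clockwise seen from above, its near edge swinging out to the right, then away from the robot. Light friction (0.5 N at the knob), stays where left. Shut, it covers the table and is held by the latch.
- guard_hinge (a point): Point on the guard's vertical hinge axis, 115 mm over the worktop; its axes turn with the guard (when shut they are the station's). Guard frame: the front pane runs 126 mm along -x, the roof 129 mm to +y, the latch knob lies at x -172, y -24 mm.
- latch (a joint): Steel latch bar 8 mm thick, 14 mm high, pivoted on the guard's outer face, reaching past its edge through the keeper. 0 = level, down in the keeper; grows as the knob is lifted, stop at 0.6. Falls back by its weight (about 1 N at the knob). From 0.2 rad (knob 21 mm up) it is clear of the keeper and the guard can be drawn out by the same knob; beyond guard 0.2 rad the bar may be let down.
- latch_knob (a point): Centre of the black knob on the latch bar's end: upright cylinder 18 mm across, 24 mm high, centre 142 mm over the worktop when the bar is down (bar top 122 mm); 105 mm from the bar's pivot. Its x axis runs along the bar to the pivot. Nothing stands beside it: pinch from above with a finger on each side of the bar. Pinched, it can still pivot as it rises.
- keeper (a point): Floor of the keeper's notch, 108 mm over the worktop: a dark fixed post, open at the top; its lip (14 mm long, 8 mm thick, top at 120 mm) stands outside the bar, on the station's -y side, and stops the bar, so the guard, from swinging out.
- tilt_table (a joint): Tilt table, aluminium plate 104 x 62 x 8 mm, hinged at its far end, near edge raised by a spring. 0 = up (20 degrees), 0.35 = level, 0.375 = stop. Pushing it at the pad takes 4 to 12 N. At 0.35 to 0.36 the tongue on its near edge passes under a sprung catch, which then holds it level (0.33 to 0.36) when let go; short of that it springs back up.
- press_pad (a point): Centre of the top of the black rubber pad, 30 x 30 mm, on the tilt table, 75 mm from its hinge: push down here with closed fingertips. About 111 mm over the worktop with the table up, 85 mm when level and 8 mm nearer the robot. A steel block 28 mm high is fixed on the plate, from 39 mm beyond the pad's centre; the catch, 99 mm high, stands 32 mm before it.
- weight: Bystander: loose calibration weight 29 x 29 x 48 mm; origin under its middle.
- cup: Bystander: loose open sample cup 37 x 37 x 26 mm; origin under its middle.
- bush: Bystander: loose flanged bush 38 x 38 x 30 mm; origin under its middle.
- v_block: Bystander: loose V-block 36 x 44 x 32 mm; origin under its middle.

How it is judged (in metres and radians):
On the way, in this order (a step that is already met when the one before it is completed fails the run):
1. the latch bar is lifted out of its keeper with the guard still practically shut (value of joint latch above 0.16 rad and value of joint guard below 0.12 rad), for 0.05 s.
2. the guard is swung wide open, with the table still up (value of joint guard above 1.35 rad and value of joint tilt_table below 0.1 rad), for 0.2 s.
3. the table is pushed down level (value of joint tilt_table above 0.32 rad), for 0.2 s.
At the end, for the whole second after the job is handed in: The guard stands open by at least 1.35 rad (77 degrees), the tilt table is held level by its catch (within about 2 degrees: joint over 0.32), the latch bar hangs down again, and the robot has let go (value of joint guard above 1.35 rad and value of joint tilt_table above 0.32 rad and value of joint latch below 0.1 rad); the robot touches nothing.
It fails at once if a bystander is moved by more than 20 mm (distance of any of weight, cup, bush, v_block from where it was at the start of the episode above 0.02 m).
It also fails if it takes over 54 s, if anything falls off the work surface, if the arm or the gripper's body presses on something with over 40 N, if the wrist force passes 120 N, or if a joint passes its speed limit or range.

ROBOT

A 6-joint arm with a two-finger parallel gripper is mounted at the origin on a cart in front of the work surface, level with it; the furniture and walls round the work are solid. World frame = base frame: x ahead of the robot, y to its left, z up, the work surface at z = 0. Lengths are in mm, angles in rad, forces in N, time in s.
With the tool pointing down it reaches from about 350 to 775 mm from the base axis. Payload 7.3 kg.
Tool frame: the origin (TCP) lies at the centre of the arm's flange, where the gripper is bolted on; the fingertips stand 178 mm ahead of it and the grasp point (between the pads) lies 159 mm ahead of it; z points along the fingers, y is the direction in which the jaws open and shut (so a half turn about z gives the same grasp; the last joint's range is limited). The gripper opens to 92 mm and grips with 3 to 60 N. Pads are 19 mm wide; open, the fingers measure 130 mm over their backs; the gripper's body (75 mm by 190 mm) begins 47 mm behind the grasp point.
Start: joints at [-1.421, 0.342, 1.524, -0, 1.275, -0.146], TCP at [153.06, -502.196, 404.741] pointing down, gripper open.
Joint ranges: [-2.53, 2.53], [-0.77, 2.02], [0.04, 2.7], [-1, 4.14], [0.28, 2.66], [-3.11, 3.11]. Speed limits (rad/s): [2.57, 2.57, 3.14, 3.14, 3.14, 3.14].

INTERFACE

Orientations are given as [roll, pitch, yaw] about the fixed x, y, z axes, in that order (R = Rz(yaw) Ry(pitch) Rx(roll)).
In Python, from plant import get_obs, capture, close_job gives the robot as it stands. The module is installed in compiled form; this text tells all that it offers.
- The arm moves only by the shell command python3 -m pendant 'ROWS'. ROWS is JSON, a list of rows, each a list of 3 entries, a list of its own where there are three numbers: the shift along the tool's x, y, z in m, then the turn, a rotation vector about the tool's x, y, z in rad, then the finger opening in m, from 0 to 0.0918. In form: [[[tx, ty, tz], [wx, wy, wz], fingers], ...]. A call has 1 to 10 rows; each row is the pose to reach, as a shift and turn from the pose commanded when the call began, along the tool's axes at that moment; what a row does not reach only later rows make up. A row lasts 1/12 s, in which the tool goes at most 41.7 mm and 7.16 degrees, less where a joint would pass 70% of its speed; a pose out of reach is approached as far as the arm can. A call with a gripper value outside its range is refused whole. The fingers move at their own pace and stop on an object; the grip force is fixed at half the most. Time passes only in rows, so rows that repeat a pose let the fingers close. It gives the time, the measured TCP pose, the force and the opening at its end, in the units of the state.
- get_obs(): the state, without advancing time (a new reading comes with each control period).
- capture(name): name is "side" or "top"; returns a dict with "color" (400x640x3 uint8, red, green, blue), "mtx" (3x3 intrinsics, pixels), "rvec" (rotation vector, rad) and "tvec" (3), from world to camera coordinates, as OpenCV has them. Camera axes: x right, y down, z forward; pixel columns grow to the right and rows downward; lengths in mm; the calibration is good to about 2 mm. A picture is of the moment at which its call begins. There is no depth.
- close_job(): hands the job in, once; it reports no verdict.
The state is a dict: "time": time; "joint_positions": joint angles; "dq": joint speeds; "tau": joint torques, N m; "tool_pos": TCP position; "tcp_rot": TCP orientation; "contact_force": force on the tool from outside, world axes, zero at the start; "moment": the same for the moment, N m; "grip_width": finger opening in mm.
Only numpy, scipy, OpenCV 4.12 (cv2) and the standard library are available. Lean on these libraries where they do the work, as an engineer would, in place of code of your own. Each camera call takes 0.05 s, during which the arm holds its last target. There are 200 camera calls.

## Working session

There is one attempt and no reset: what is moved stays moved. The work goes in short steps, Python scripts to look and compute and a shell command to move; the robot and the scene stay as the last step left them, time stands still between calls to the robot, and variables do not carry over. Pictures are saved under pics/ and viewed, about 8 in all and at most 12, crops included, and the job is handed in when it is done.

```bash
mkdir -p pics; cat > h.py <<'E'
import numpy as np, cv2
from plant import get_obs, capture
from scipy.spatial.transform import Rotation as Ro
def ray(c,u,v):
    R,_=cv2.Rodrigues(np.array(c["rvec"],float)); t=np.array(c["tvec"],float).ravel()
    p=cv2.undistortPoints(np.array([[[u,v]]],float),np.array(c["mtx"],float),None).ravel()
    return -R.T@t, R.T@np.array([p[0],p[1],1.])
def atz(c,u,v,z):
    o,d=ray(c,u,v); return o+d*(z-o[2])/d[2]
def tri(c1,p1,c2,p2):
    o1,d1=ray(c1,*p1);o2,d2=ray(c2,*p2)
    s=np.linalg.lstsq(np.c_[d1,-d2],o2-o1,rcond=None)[0]
    a=o1+s[0]*d1;b=o2+s[1]*d2
    return (a+b)/2,np.linalg.norm(a-b)
def proj(c,P):
    return cv2.projectPoints(np.array(P,float).reshape(-1,1,3),np.array(c["rvec"],float),np.array(c["tvec"],float),np.array(c["mtx"],float),None)[0].reshape(-1,2)
def save(c,n,crop=None,s=1):
    im=c["color"][:,:,::-1]
    if crop: im=im[crop[1]:crop[3],crop[0]:crop[2]]
    cv2.imwrite("pics/"+n,cv2.resize(im,None,fx=s,fy=s,interpolation=cv2.INTER_CUBIC))
def totool(d):
    "world delta mm -> tool delta m"
    o=get_obs(); R=Ro.from_euler('xyz',o["tcp_rot"]).as_matrix(); return R.T@np.array(d)/1000
E
python3 - <<'E'
from h import *
o=get_obs();print(o)
import pickle
for n in("side","top"):
    c=capture(n);save(c,n+"0.png");pickle.dump(c,open(n+"0.pkl","wb"));print(n,ray(c,320,200),c["mtx"])
E
```

```text
{'time': 0.0, 'joint_positions': array([-1.42099372e+00,  3.42734898e-01,  1.52501026e+00, -1.32248811e-05,
        1.27539500e+00, -1.46004754e-01]), 'dq': array([-9.37213938e-05,  2.70522895e-05, -5.52850709e-04, -2.63253934e-05,
       -1.95153001e-03,  1.33239725e-03]), 'tau': array([-8.84700385e-04, -4.31245172e+01, -2.44217545e+01,  7.17379153e-02,
        5.61948004e-02, -1.23763780e-04]), 'tool_pos': array([ 153.04136541, -502.06161549,  404.04078959]), 'tcp_rot': array([-3.14005978e+00, -2.12629021e-04,  2.95811060e-01]), 'contact_force': array([0.41642514, 0.01650508, 0.40715475]), 'moment': array([0.01016383, 0.01841119, 0.03951327]), 'grip_width': 92.00009417606533}
side (array([123.79171239, 696.03036766, 729.93844812]), array([ 0.38137263, -0.7285077 , -0.56914415])) [[377.0678961    0.         317.16581506]
 [  0.         377.0678961  202.29718033]
 [  0.           0.           1.        ]]
top (array([ 364.06142552,  -57.67019509, 1279.48787154]), array([ 0.16239489, -0.00590162, -0.98676983])) [[443.47216852   0.         315.86282776]
 [  0.         443.47216852 197.39143575]
 [  0.           0.           1.        ]]
```

View pics/top0.png

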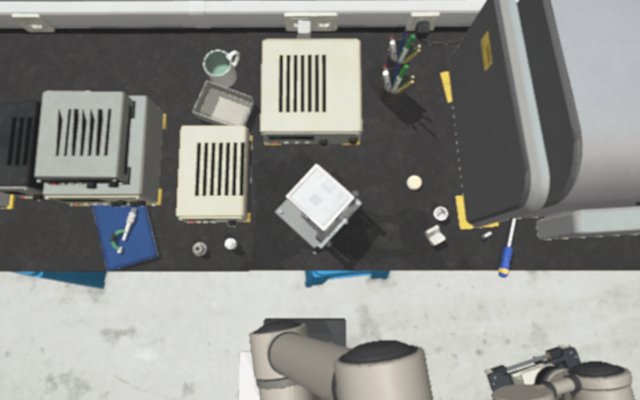

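View pics/side0.png

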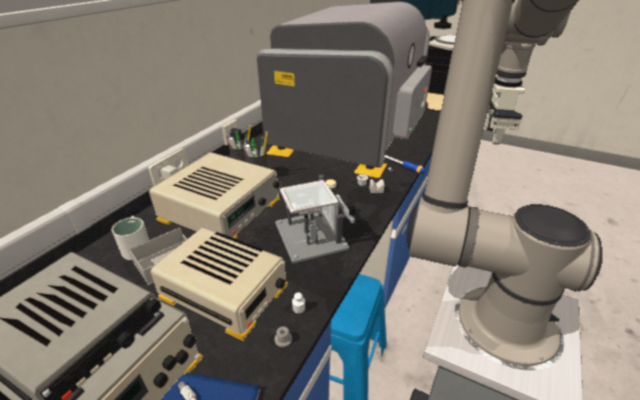

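The top view shows the station at about (318,205), and the loose parts at (199,249), (231,244), (414,183), (440,213) and (435,235). In the side view the station is at about (313,215). I'll zoom in on both.

```bash
python3 - <<'E'
from h import *
import pickle
a=pickle.load(open("top0.pkl","rb"));b=pickle.load(open("side0.pkl","rb"))
A=cv2.resize(a["color"][150:270,265:385,::-1],None,fx=5,fy=5,interpolation=cv2.INTER_CUBIC)
cv2.imwrite("pics/topc.png",A)
B=cv2.resize(b["color"][165:265,265:385,::-1],None,fx=6,fy=6,interpolation=cv2.INTER_CUBIC)
cv2.imwrite("pics/sidec.png",B)
E
```

```text
(no output)
```

View pics/topc.png

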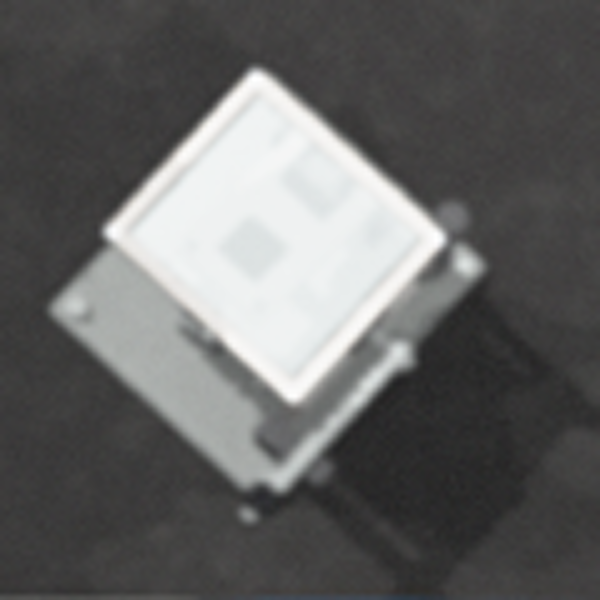

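View pics/sidec.png

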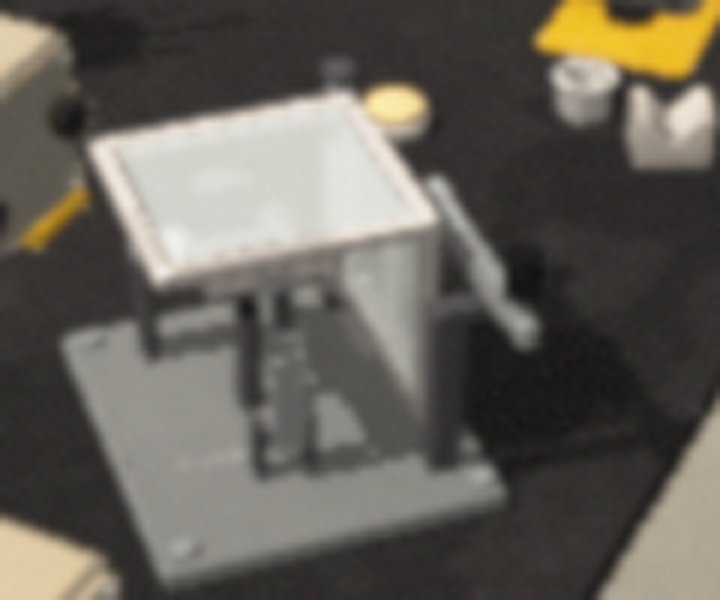

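The crops show these points:

| Point | Top crop | Side crop |
|---|---|---|
| Roof corners | (258,70), (105,232), (293,403), (443,240) | |
| Plate corners | near-left (50,308), far-right (487,265) | (65,340), (170,580), (505,495) |
| Bar end | (250,515) | (525,330) |
| Black knob | | (525,265) |

Next I'll turn these into positions.

```bash
python3 - <<'E'
from h import *
import pickle
np.set_printoptions(precision=1,suppress=True)
a=pickle.load(open("top0.pkl","rb"));b=pickle.load(open("side0.pkl","rb"))
T=lambda u,v:(265+u/5-.4,150+v/5-.4)
S=lambda u,v:(265+u/6-.4,165+v/6-.4)
print("roof");rf=[atz(a,*T(*p),150) for p in [(258,70),(105,232),(293,403),(443,240)]];print(np.array(rf))
rs=[atz(b,*S(*p),150) for p in [(92,145),(160,280),(438,225),(345,95)]];print(np.array(rs))
print("plate");pl=[atz(a,*T(*p),12) for p in [(50,308),(487,265),(265,495)]];print(np.array(pl))
ps=[atz(b,*S(*p),12) for p in [(65,340),(170,580),(505,495)]];print(np.array(ps))
print("barend",tri(a,T(250,515),b,S(525,330)),atz(a,*T(250,515),115),atz(b,*S(525,330),115))
print("knob side",atz(b,*S(525,265),142), "post", atz(a,*T(453,213),156),atz(b,*S(338,70),156))
print("pad via top", atz(a,*T(253,248),111))
for n,p in dict(w=(199,249),x=(231,244),c=(414,183),d=(440,213),e=(435,235)).items(): print(n,atz(a,*p,20))
E
```

```text
roof
[[ 646.5  -54.8  150. ]
 [ 560.6   24.5  150. ]
 [ 471.8  -72.3  150. ]
 [ 556.  -150.2  150. ]]
[[ 638.3  -42.6  150. ]
 [ 554.3   34.   150. ]
 [ 466.1  -59.6  150. ]
 [ 553.7 -138.   150. ]]
plate
[[ 540.2   65.8   12. ]
 [ 564.7 -186.7   12. ]
 [ 432.6  -58.    12. ]]
[[672.9 -56.   12. ]
 [533.9  69.9  12. ]
 [423.6 -53.4  12. ]]
barend (array([417.1, -49.9, 115.1]), np.float64(0.8616187479663303)) [416.7 -50.1 115. ] [417.5 -49.9 115. ]
knob side [423.6 -60.2 142. ] post [ 569.1 -155.1  156. ] [ 563.  -148.4  156. ]
pad via top [558.6 -51.8 111. ]
w [431.8 277.4  20. ]
x [445.7 187.3  20. ]
c [ 620.5 -337.5   20. ]
d [ 532.8 -408.4   20. ]
e [ 469.9 -391.1   20. ]
```

The geometry agrees across views:

- **Station yaw:** about -0.74 rad, from five edges. That is beyond the 0.1–0.5 rad stated, but every cue gives the same value.
- **Hinge:** about (567,-155).
- **Knob:** about (424,-57). The hinge-to-knob distance is 173.7 mm, which is what it should be.

I'll move above the knob.

```bash
python3 -m pendant '[[[0.028,-0.025,0],[0,0,0.1],0.0918],[[0.056,-0.05,0],[0,0,0.2],0.0918],[[0.084,-0.075,0],[0,0,0.3],0.0918],[[0.112,-0.1,0],[0,0,0.4],0.0918],[[0.14,-0.125,0],[0,0,0.5],0.0918],[[0.168,-0.15,0],[0,0,0.6],0.0918],[[0.196,-0.175,0],[0,0,0.7],0.0918],[[0.224,-0.2,0],[0,0,0.8],0.0918],[[0.252,-0.225,0],[0,0,0.9],0.0918],[[0.28,-0.25,0],[0,0,1.0],0.0918]]'
cat > to.py <<'E'
import sys
from h import *
np.set_printoptions(precision=4,suppress=True)
x,y,z,yaw=map(float,sys.argv[1:])
o=get_obs();print(o["time"],o["tool_pos"],o["tcp_rot"],o["contact_force"],o["grip_width"])
print("tool shift",totool(np.array([x,y,z])-o["tool_pos"]),"rz",o["tcp_rot"][2]-yaw)
E
python3 to.py 424 -57 360 -0.74
```

```text
time: 0.93
tool_pos: [345.6, -184.9, 404.6]
tcp_rot: [3.142, 0.0, -0.693]
contact_force: [1.0, -1.7, -0.2]
grip_width: 92.1
0.9333 [ 345.5647 -184.9237  404.6308] [ 3.1416  0.0001 -0.6931] [ 1.0037 -1.7216 -0.182 ] 92.06408253874608
tool shift [-0.0214 -0.1485  0.0446] rz 0.04691846479517747
```

```bash
python3 -m pendant '[[[-0.004,-0.029,0],[0,0,0.036],0.0918],[[-0.009,-0.058,0],[0,0,0.036],0.0918],[[-0.013,-0.087,0],[0,0,0.036],0.0918],[[-0.018,-0.115,0],[0,0,0.036],0.0918],[[-0.022,-0.144,0.015],[0,0,0.036],0.0918],[[-0.022,-0.144,0.045],[0,0,0.036],0.0918],[[-0.022,-0.144,0.045],[0,0,0.036],0.0918],[[-0.022,-0.144,0.045],[0,0,0.036],0.0918]]'
python3 to.py 424 -57 305 -0.74
python3 - <<'E'
from h import *
c=capture("side");save(c,"side1.png",(300,150,420,250),6)
E
```

```text
time: 1.6
tool_pos: [419.2, -61.3, 358.9]
tcp_rot: [3.14, 0.004, -0.723]
contact_force: [-0.2, -0.1, 0.6]
grip_width: 91.8
1.6 [419.2364 -61.2629 358.8997] [ 3.1397  0.0037 -0.7233] [-0.1501 -0.0945  0.6203] 91.81552825177226
tool shift [ 0.0009 -0.0065  0.0539] rz 0.01666671566426925
```

View pics/side1.png

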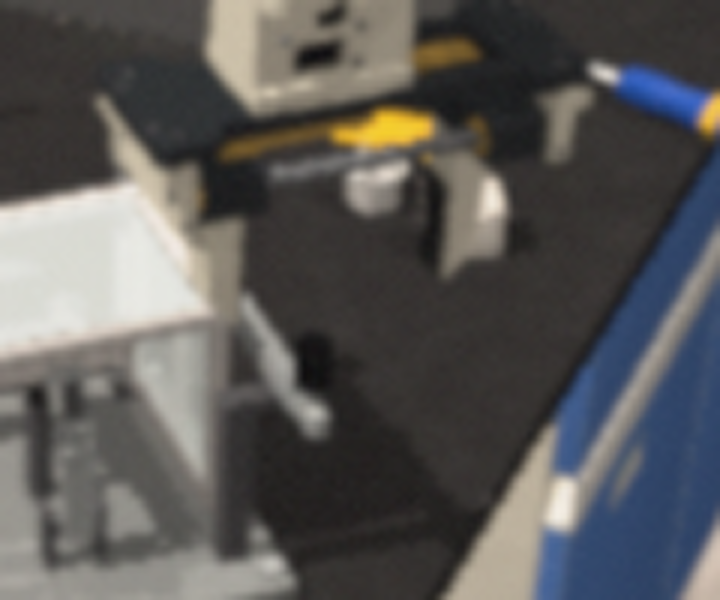

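The fingers stand either side, with tips at about crop (225,315) and (455,270). The knob is at (315,360) and the bar end at (315,420). I'll check the alignment by projection.

```bash
python3 - <<'E'
from h import *
c=capture("side")
k=lambda P:(proj(c,P)-[300,150])*6
print("tips",k([[419.2,-61.3,181],[419.2+65*.66,-61.3+65*.75,181],[419.2-65*.66,-61.3-65*.75,181]]).round())
print("knob",k([[424,-57,142],[420,-59,142]]).round(), "barend atz115",atz(c,300+315/6,150+420/6,115),"knob",atz(c,300+315/6,150+360/6,142))
g=cv2.cvtColor(c["color"],cv2.COLOR_RGB2GRAY)
m=((g[195:225,340:365]<16)*1).astype(np.uint8);n,l,s,ce=cv2.connectedComponentsWithStats(m);print(s,ce+[340,195])
E
```

```text
tips [[328. 281.]
 [188. 312.]
 [462. 252.]]
knob [[309. 356.]
 [319. 356.]] barend atz115 [415.90379057 -48.80888128 115.        ] knob [420.43226561 -55.65208605 142.        ]
[[  0   0  25  30 750]] [[352.  209.5]]
```

```bash
python3 to.py 423 -57 304 -0.74; python3 -m pendant '[[[0,0,0.01],[0,0,0],0.0918],[[0,0,0.02],[0,0,0],0.0918],[[0,0,0.03],[0,0,0],0.0918],[[0,0,0.04],[0,0,0],0.0918],[[0,0,0.05],[0,0,0],0.0918],[[0,0,0.056],[0,0,0],0.0918],[[0,0,0.056],[0,0,0],0.0918],[[0,0,0.056],[0,0,0],0.0918]]'
python3 to.py 423 -57 304 -0.74
```

```text
1.7 [419.7315 -62.1561 360.674 ] [-3.1415 -0.0009 -0.7252] [-0.0453 -0.6512 -0.358 ] 91.91763428114704
tool shift [-0.001  -0.006   0.0567] rz 0.014843714165097444
time: 2.37
tool_pos: [419.8, -62.1, 304.5]
tcp_rot: [-3.141, -0.001, -0.725]
contact_force: [-0.3, -0.1, 1.2]
grip_width: 91.7
2.3667 [419.798  -62.0605 304.4705] [-3.1413 -0.001  -0.7252] [-0.342  -0.0969  1.2113] 91.70203140352469
tool shift [-0.001  -0.0059  0.0005] rz 0.01477595739080928
```

```bash
python3 -m pendant '[[[0,-0.005,0],[0,0,0.015],0.0918],[[0,-0.005,0],[0,0,0.015],0.05],[[0,-0.005,0],[0,0,0.015],0.03],[[0,-0.005,0],[0,0,0.015],0.015],[[0,-0.005,0],[0,0,0.015],0.01],[[0,-0.005,0],[0,0,0.015],0.01],[[0,-0.005,0],[0,0,0.015],0.01],[[0,-0.005,0],[0,0,0.015],0.01],[[0,-0.005,0],[0,0,0.015],0.01],[[0,-0.005,0],[0,0,0.015],0.01]]'
python3 to.py 423 -57 334 -0.74
```

```text
time: 3.2
tool_pos: [422.9, -57.8, 303.7]
tcp_rot: [3.141, 0.0, -0.739]
contact_force: [0.4, -0.3, 0.6]
grip_width: 36.5
3.2 [422.9322 -57.7711 303.6761] [ 3.1415  0.     -0.7392] [ 0.4327 -0.2656  0.5597] 36.54337988474317
tool shift [-0.0005 -0.0006 -0.0303] rz 0.0008378194267499861
```

```bash
python3 -m pendant '[[[0,0,0],[0,0,0],0.01],[[0,0,0],[0,0,0],0.01],[[0,0,0],[0,0,0],0.01],[[0,0,0],[0,0,0],0.01],[[0,0,0],[0,0,0],0.01],[[0,0,0],[0,0,0],0.01]]'
python3 to.py 423 -57 334 -0.74
```

```text
time: 3.7
tool_pos: [423.0, -57.8, 303.7]
tcp_rot: [3.142, -0.0, -0.739]
contact_force: [-0.3, 0.3, 0.2]
grip_width: 17.1
3.7 [422.9718 -57.7646 303.696 ] [ 3.1416 -0.0001 -0.7393] [-0.2997  0.2575  0.2297] 17.087845902077937
tool shift [-0.0005 -0.0006 -0.0303] rz 0.0007475821176525788
```

The width is 17–18 mm, so the knob is pinched. I'll lift along the arc.

```bash
python3 -m pendant '[[[0,0,-0.006],[0,0,0],0.01],[[0,0,-0.012],[0,0,0],0.01],[[0.001,0,-0.018],[0,0,0],0.01],[[0.002,0,-0.024],[0,0,0],0.01],[[0.004,0,-0.03],[0,0,0],0.01],[[0.004,0,-0.032],[0,0,0],0.01],[[0.004,0,-0.032],[0,0,0],0.01]]'
python3 to.py 423 -57 334 -0.74
python3 - <<'E'
from h import *
c=capture("side");save(c,"side2.png",(300,150,420,250),6)
E
```

```text
time: 4.28
tool_pos: [428.1, -62.0, 336.6]
tcp_rot: [-3.139, -0.009, -0.74]
contact_force: [13.3, -8.3, -12.3]
grip_width: 17.2
4.2833 [428.129  -61.9518 336.5542] [-3.1392 -0.009  -0.7396] [ 13.2735  -8.2892 -12.2914] 17.1912719201344
tool shift [-0.0071 -0.0002  0.0025] rz 0.00044702280988606624
```

View pics/side2.png

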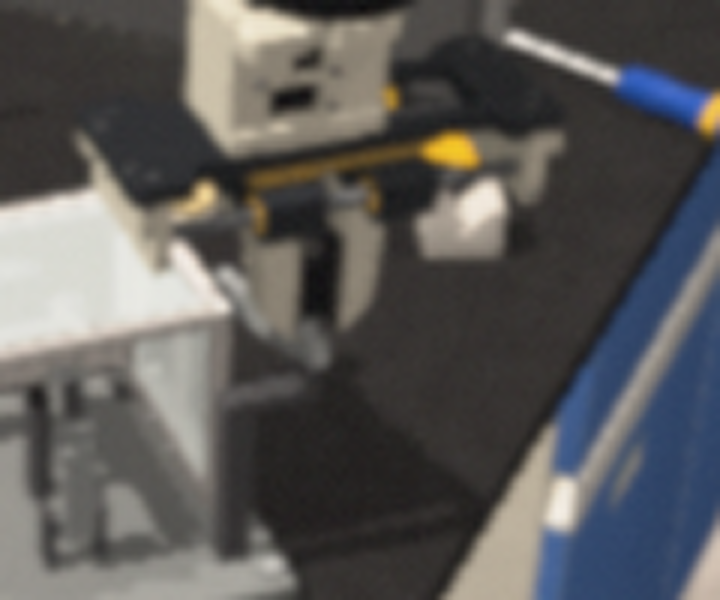

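The bar is lifted: its end is at crop (315,350), against (315,420) before. The side force along +x comes from the knob sitting above the pivot, so I'll relieve it first.

```bash
python3 -m pendant '[[[0.003,0,0],[0,0,0],0.01],[[0.006,0,0],[0,0,0],0.01],[[0.006,0,0],[0,0,0],0.01]]'
cat > arc.py <<'E'
import sys
from h import *
np.set_printoptions(precision=4,suppress=True)
hx,hy=map(float,sys.argv[1:3]); n=int(sys.argv[3]); st=float(sys.argv[4]); dz=float(sys.argv[5])/1000 if len(sys.argv)>5 else 0
o=get_obs(); v=o["tool_pos"][:2]-[hx,hy]; print("r",np.hypot(*v),"ang",np.arctan2(v[1],v[0]),"yaw",o["tcp_rot"][2])
for i in range(1,n+1):
    a=i*st; w=np.array([[np.cos(a),-np.sin(a)],[np.sin(a),np.cos(a)]])@v
    d=totool([*(w-v),0]); print(np.r_[d[:2],i*dz/n,-a].round(4))
E
python3 to.py 423 -57 334 -0.74; python3 arc.py 567 -155 8 0.06
```

```text
time: 4.58
tool_pos: [429.3, -63.9, 335.4]
tcp_rot: [3.14, 0.005, -0.739]
contact_force: [-5.3, 3.8, 3.9]
grip_width: 17.2
4.5833 [429.318  -63.9385 335.4069] [ 3.14    0.0053 -0.7392] [-5.3391  3.8165  3.9254] 17.156731141266228
tool shift [-0.0093 -0.0009  0.0015] rz 0.0008350925355040673
r 165.07126548064394 ang 2.5572520175769657 yaw -0.7391649074644959
[ 0.0018  0.0097  0.     -0.06  ]
[ 0.0042  0.0193  0.     -0.12  ]
[ 0.0072  0.0288  0.     -0.18  ]
[ 0.0107  0.038   0.     -0.24  ]
[ 0.0148  0.0471  0.     -0.3   ]
[ 0.0194  0.0558  0.     -0.36  ]
[ 0.0246  0.0643  0.     -0.42  ]
[ 0.0302  0.0724  0.     -0.48  ]
```

Both forces are small now. I'll swing the guard the first 0.4 rad.

```bash
python3 -m pendant '[[[0.002,0.01,0],[0,0,-0.06],0.01],[[0.004,0.019,0],[0,0,-0.12],0.01],[[0.007,0.029,0],[0,0,-0.18],0.01],[[0.011,0.038,0],[0,0,-0.24],0.01],[[0.015,0.047,0],[0,0,-0.3],0.01],[[0.019,0.056,0],[0,0,-0.36],0.01],[[0.025,0.064,0],[0,0,-0.42],0.01],[[0.030,0.072,0],[0,0,-0.48],0.01],[[0.030,0.072,0],[0,0,-0.48],0.01]]'
python3 arc.py 567 -155 9 0.07
```

```text
time: 5.33
tool_pos: [402.7, -138.7, 335.6]
tcp_rot: [3.141, 0.004, -0.256]
contact_force: [-6.6, 0.7, 2.9]
grip_width: 17.5
r 165.08647284623316 ang 3.0425045480662356 yaw -0.2563715085983922
[ 0.0022  0.0113  0.     -0.07  ]
[ 0.0052  0.0225  0.     -0.14  ]
[ 0.009   0.0334  0.     -0.21  ]
[ 0.0135  0.0441  0.     -0.28  ]
[ 0.0188  0.0543  0.     -0.35  ]
[ 0.0247  0.0642  0.     -0.42  ]
[ 0.0314  0.0737  0.     -0.49  ]
[ 0.0386  0.0827  0.     -0.56  ]
[ 0.0465  0.0911  0.     -0.63  ]
```

```bash
python3 -m pendant '[[[0.002,0.011,0],[0,0,-0.07],0.01],[[0.005,0.023,0],[0,0,-0.14],0.01],[[0.009,0.033,0],[0,0,-0.21],0.01],[[0.013,0.044,0],[0,0,-0.28],0.01],[[0.018,0.054,0],[0,0,-0.35],0.01],[[0.024,0.064,0],[0,0,-0.42],0.01],[[0.031,0.074,0],[0,0,-0.49],0.01],[[0.038,0.083,0],[0,0,-0.56],0.01],[[0.046,0.091,0],[0,0,-0.63],0.01],[[0.046,0.091,0],[0,0,-0.63],0.01]]'
python3 arc.py 567 -155 9 0.07
```

```text
time: 6.17
tool_pos: [425.2, -239.2, 335.8]
tcp_rot: [3.141, 0.002, 0.373]
contact_force: [-5.9, -3.4, 2.8]
grip_width: 17.0
r 164.9519026021908 ang -2.6056619880264633 yaw 0.3731615059443454
[ 0.0023  0.0113  0.     -0.07  ]
[ 0.0053  0.0225  0.     -0.14  ]
[ 0.0091  0.0333  0.     -0.21  ]
[ 0.0137  0.0439  0.     -0.28  ]
[ 0.019   0.0542  0.     -0.35  ]
[ 0.025  0.064  0.    -0.42 ]
[ 0.0317  0.0735  0.     -0.49  ]
[ 0.0391  0.0824  0.     -0.56  ]
[ 0.047   0.0908  0.     -0.63  ]
```

```bash
python3 -m pendant '[[[0.002,0.011,0],[0,0,-0.07],0.01],[[0.005,0.023,0],[0,0,-0.14],0.01],[[0.009,0.033,0],[0,0,-0.21],0.01],[[0.013,0.044,0],[0,0,-0.28],0.01],[[0.018,0.054,0],[0,0,-0.35],0.01],[[0.024,0.064,0],[0,0,-0.42],0.01],[[0.031,0.074,0],[0,0,-0.49],0.01],[[0.038,0.083,0],[0,0,-0.56],0.01],[[0.046,0.091,0],[0,0,-0.63],0.01],[[0.046,0.091,0],[0,0,-0.63],0.01]]'
python3 -m pendant '[[[-0.003,0,0.006],[0,0,0],0.01],[[-0.006,0,0.012],[0,0,0],0.01],[[-0.008,0,0.018],[0,0,0],0.01],[[-0.01,0,0.024],[0,0,0],0.01],[[-0.011,0,0.03],[0,0,0],0.01],[[-0.011,0,0.03],[0,0,0],0.01]]'
python3 arc.py 567 -155 1 0.07
```

```text
time: 7.0
tool_pos: [501.8, -306.2, 335.6]
tcp_rot: [3.141, 0.001, 1.002]
contact_force: [-2.9, -3.4, 2.1]
grip_width: 17.2
time: 7.5
tool_pos: [494.4, -315.8, 305.3]
tcp_rot: [3.141, 0.001, 0.999]
contact_force: [-1.8, -6.4, 3.5]
grip_width: 17.0
r 176.4184300022439 ang -1.9948038658877019 yaw 0.9991530726322715
[ 0.0022  0.0121  0.     -0.07  ]
```

Guard at about 1.74 rad, bar level. I'll release and rise.

```bash
python3 -m pendant '[[[0,0,0],[0,0,0],0.03],[[0,0,0],[0,0,0],0.05],[[0,0,0],[0,0,0],0.05],[[0,0,0],[0,0,0],0.05],[[0,0,0],[0,0,0],0.05],[[0,0,0],[0,0,0],0.05],[[0,0,-0.03],[0,0,0],0.05],[[0,0,-0.06],[0,0,0],0.05],[[0,0,-0.1],[0,0,0],0.05],[[0,0,-0.1],[0,0,0],0.05]]'
python3 - <<'E'
from h import *
import pickle
for n in("side","top"):
    c=capture(n);pickle.dump(c,open(n+"3.pkl","wb"))
    save(c,n+"3.png",*([(250,150,410,270),5] if n=="top" else [(260,150,400,255),5.5]))
E
```

```text
time: 8.33
tool_pos: [495.8, -315.5, 413.7]
tcp_rot: [3.128, 0.002, 1.001]
contact_force: [0.3, 0.1, 0.7]
grip_width: 49.9
```

View pics/top3.png

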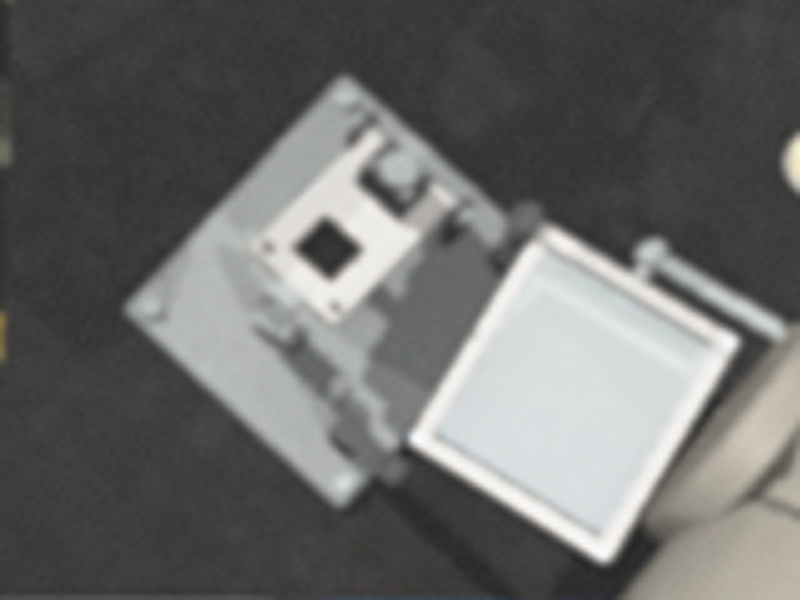

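View pics/side3.png

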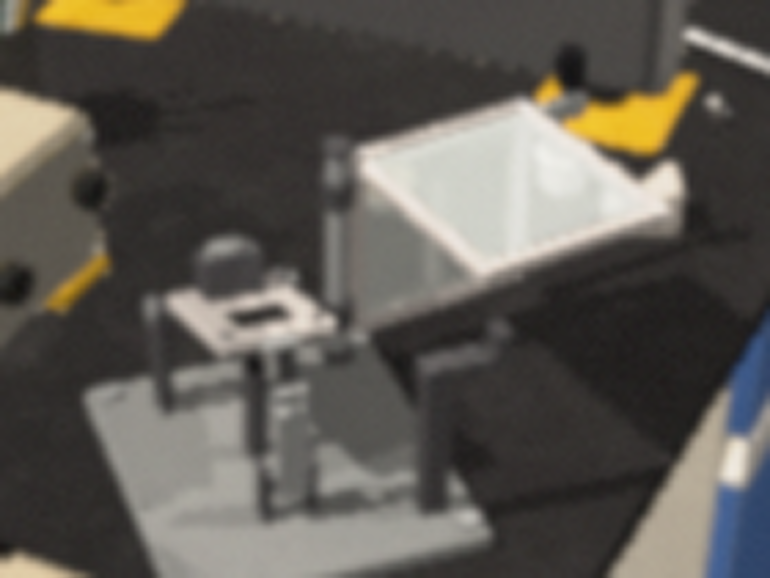

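The guard is wide open. The pad is at top crop (328,247) and side crop (260,317), and the table is up. The guard roof edge runs (545,225)–(740,340).

```bash
python3 - <<'E'
from h import *
import pickle
a=pickle.load(open("top3.pkl","rb"));b=pickle.load(open("side3.pkl","rb"))
def blob(c,x,y,r):
    g=cv2.cvtColor(c["color"],cv2.COLOR_RGB2GRAY)[y-r:y+r+1,x-r:x+r+1]
    g=cv2.resize(g,None,fx=8,fy=8,interpolation=cv2.INTER_CUBIC)
    n,l,s,ce=cv2.connectedComponentsWithStats((g<110).astype(np.uint8))
    i=l[g.shape[0]//2,g.shape[1]//2];p=(ce[i]+.5)/8-.5+[x-r,y-r];print(s[i],p);return p
p=blob(a,250+328//5,150+247//5,8);q=blob(b,260+260*2//11,150+317*2//11,6)
q0=(260+260/5.5-.4,150+317/5.5-.4)
print("pad",tri(a,p,b,q),tri(a,p,b,q0),atz(a,*p,111))
f=[atz(a,250+u/5-.4,150+v/5-.4,146) for u,v in [(545,225),(740,340),(415,440)]];d=f[1]-f[0];e=f[2]-f[0];print(f,np.arctan2(d[1],d[0])-np.pi+2*np.pi,"guard",np.arctan2(d[1],d[0])+np.pi+.74)
o=get_obs();print(o["tool_pos"],o["joint_positions"])
E
python3 to.py 559 -52 360 0.83
```

```text
[  20   25   96   89 4996] [315.07010608 199.18659928]
[   9   37   78   29 1406] [306.45350284 206.96666074]
pad (array([558.75240517, -51.63906936, 107.85783952]), np.float64(0.7891504271488664)) (array([558.28471072, -51.89171561, 107.049292  ]), np.float64(2.0833318310832016)) [558.59614675 -51.49808662 111.        ]
[array([ 564.55675659, -164.65093004,  146.        ]), array([ 504.25495702, -263.80429579,  146.        ]), array([453.23999398, -96.28630884, 146.        ])] 1.024393350147136 guard 1.764393350147136
[ 495.16597375 -315.02009755  407.59732816] [-6.97173155e-01  4.53394751e-01  1.34312480e+00  6.91425462e-05
  1.34082722e+00 -1.27283567e-01]
8.4333 [ 495.166  -315.0201  407.5973] [3.1374 0.0005 1.0009] [ 0.6266  0.1383 -0.2845] 50.08478631561007
tool shift [ 0.2559 -0.0884  0.0471] rz 0.17089012461787256
```

The pad is at (559,-52,~110), as expected, and the guard reads 1.76 rad. I'll move over the pad with the jaws along the station's x and the fingers closed.

```bash
python3 -m pendant '[[[0.028,-0.01,0],[0,0,0.02],0.02],[[0.057,-0.02,0],[0,0,0.04],0],[[0.085,-0.029,0],[0,0,0.06],0],[[0.114,-0.039,0],[0,0,0.08],0],[[0.142,-0.049,0],[0,0,0.1],0],[[0.171,-0.059,0],[0,0,0.12],0],[[0.199,-0.069,0],[0,0,0.14],0],[[0.228,-0.078,0],[0,0,0.16],0],[[0.256,-0.088,0.01],[0,0,0.171],0],[[0.256,-0.088,0.03],[0,0,0.171],0]]'
python3 -m pendant '[[[0,0,0.02],[0,0,0],0],[[0,0,0.04],[0,0,0],0],[[0,0,0.04],[0,0,0],0],[[0,0,0.04],[0,0,0],0]]'
python3 to.py 558 -51 291 0.83
```

```text
time: 9.27
tool_pos: [559.9, -47.5, 376.0]
tcp_rot: [3.141, -0.003, 0.833]
contact_force: [-0.5, -0.2, -0.8]
grip_width: 0.5
time: 9.6
tool_pos: [558.7, -51.9, 334.0]
tcp_rot: [-3.138, 0.002, 0.83]
contact_force: [0.3, 0.1, -0.1]
grip_width: 0.5
9.6 [558.7238 -51.9137 334.037 ] [-3.1378  0.0022  0.8298] [ 0.2605  0.0617 -0.0709] 0.45700434209168245
tool shift [ 0.0003 -0.001   0.043 ] rz -0.0001651511404484607
```

```bash
python3 -m pendant '[[[0,0,0.015],[0,0,0],0],[[0,0,0.03],[0,0,0],0],[[0,0,0.042],[0,0,0],0],[[0,-0.001,0.047],[0,0,0],0],[[0,-0.003,0.052],[0,0,0],0],[[0,-0.004,0.057],[0,0,0],0],[[0,-0.006,0.062],[0,0,0],0],[[0,-0.007,0.066],[0,0,0],0],[[0,-0.008,0.069],[0,0,0],0],[[0,-0.008,0.069],[0,0,0],0]]'
python3 to.py 553 -46 262 0.83
```

```text
time: 10.43
tool_pos: [553.6, -47.0, 267.7]
tcp_rot: [3.138, -0.001, 0.83]
contact_force: [-0.9, -1.8, 4.6]
grip_width: 0.6
10.4333 [553.6035 -46.9907 267.667 ] [ 3.1383 -0.0009  0.8299] [-0.8879 -1.7659  4.604 ] 0.5582188525291983
tool shift [ 0.0003 -0.0011  0.0057] rz -0.0001098879573669942
```

```bash
python3 -m pendant '[[[0,0,0.002],[0,0,0],0],[[0,0,0.004],[0,0,0],0],[[0,0,0.006],[0,0,0],0],[[0,0,0.006],[0,0,0],0],[[0,0,0.006],[0,0,0],0]]'
python3 to.py 553 -46 260 0.83
```

```text
time: 10.85
tool_pos: [553.3, -46.7, 262.0]
tcp_rot: [3.14, -0.001, 0.83]
contact_force: [-2.5, -0.1, 8.6]
grip_width: 0.4
10.85 [553.3434 -46.6909 262.0131] [ 3.1399 -0.0008  0.8298] [-2.4566 -0.1073  8.5938] 0.43060359860424186
tool shift [ 0.0003 -0.0007  0.002 ] rz -0.000173964749564548
```

```bash
python3 -m pendant '[[[0,0,0.001],[0,0,0],0],[[0,0,0.002],[0,0,0],0],[[0,0,0.003],[0,0,0],0],[[0,0,0.003],[0,0,0],0],[[0,0,0.003],[0,0,0],0]]'
python3 to.py 553 -46 260 0.83
```

```text
time: 11.27
tool_pos: [553.2, -46.6, 261.2]
tcp_rot: [3.139, -0.001, 0.83]
contact_force: [-9.5, 0.3, 25.1]
grip_width: 0.5
11.2667 [553.1834 -46.5641 261.2424] [ 3.1387 -0.0013  0.83  ] [-9.458   0.2546 25.1202] 0.5134236232300043
tool shift [ 0.0003 -0.0005  0.0012] rz 4.295498255124652e-05
```

The force jumped to 25 N with no more travel, so the table is at its stop. I'll back off straight up and look.

```bash
python3 -m pendant '[[[0,0,-0.004],[0,0,0],0],[[0,0,-0.015],[0,0,0],0],[[0,0,-0.04],[0,0,0],0],[[0,0,-0.08],[0,0,0],0],[[0,0,-0.12],[0,0,0],0],[[0,0,-0.15],[0,0,0],0],[[-0.03,0,-0.16],[0,0,0],0],[[-0.03,0,-0.16],[0,0,0],0],[[-0.03,0,-0.16],[0,0,0],0]]'
python3 - <<'E'
from h import *
import pickle
c=capture("side");save(c,"side4.png",(260,150,400,255),5.5);t=capture("top")
a=pickle.load(open("top0.pkl","rb"))
for n,(u,v) in dict(w=(199,249),x=(231,244),c=(414,183),d=(440,213),e=(435,235)).items():
    print(n,cv2.phaseCorrelate(*[np.float32(cv2.cvtColor(i["color"],7)[v-10:v+10,u-10:u+10]) for i in(a,t)]))
print(get_obs()["contact_force"],get_obs()["tool_pos"])
E
```

```text
time: 12.02
tool_pos: [532.5, -69.2, 418.7]
tcp_rot: [3.14, -0.001, 0.828]
contact_force: [0.5, 0.8, -0.3]
grip_width: 0.3
w ((0.24089200221138007, -0.4665443444766364), 0.9128524404764176)
x ((0.18414787033859348, 0.29371334048866515), 0.8511288058757782)
c ((-0.6629971392666736, 0.12338700871127983), 0.7491654217243194)
d ((0.11727867185732954, 0.07242300088045361), 0.8962257254123688)
e ((-0.19429973053136607, 0.22896048961149162), 0.9450990617275238)
[ 0.97732981  0.23056749 -0.17698459] [532.98940091 -68.58676621 417.02499888]
```

View pics/side4.png

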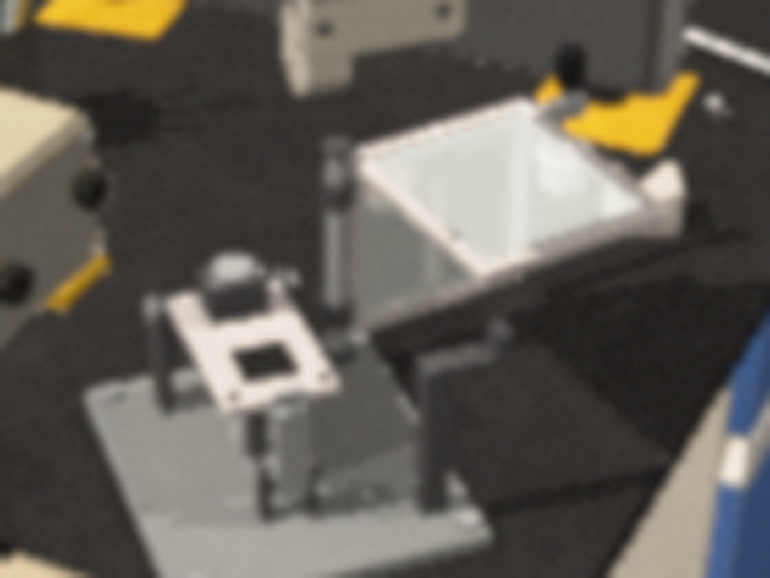

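After release the pad sits at crop (263,362), down from (260,317). The guard is unchanged and the bar end and knob are at (570,105)/(570,65). I'll check the heights, then hand in.

```bash
python3 - <<'E'
from h import *
from plant import close_job
c=capture("side")
S=lambda p:(p-np.array([260,150]))*5.5
print("pad pred level/up",S(proj(c,[[553,-46,85],[559,-52,110]])))
h=np.array([567,-155]);y=-.74+1.75;k=h+np.array([[np.cos(y),-np.sin(y)],[np.sin(y),np.cos(y)]])@[-172,-24]
print("knob pred down / lifted .2",k,S(proj(c,[[*k,142],[*k,163]])))
m=S(proj(c,[[553,-46,85]]))[0]
if abs(m[1]-362)<15: print(close_job())
E
```

```text
pad pred level/up [[259.88530356 357.76897134]
 [254.58462104 309.30526476]]
knob pred down / lifted .2 [ 495.84392019 -313.41973459] [[568.10541092  63.59933964]
 [570.58942174  31.57799179]]
the job is handed in; nothing more can be done
None
```

The job is done and handed in at about 12 s of the 54 s allowed. I lifted the latch bar out of its keeper by the knob, swung the guard open, lowered the bar and let it go. I then pushed the tilt table down with closed fingertips until it hit its stop (about 25 N) and backed off.

Last checks:
- **Guard:** open at about 1.76 rad, measured in the top view after I let go. It looks the same in the last side picture.
- **Latch bar:** down. The knob shows at crop (570,65) and should be at (568,64) with the bar level; lifted 0.2 rad it would be at about (571,32).
- **Tilt table:** level after release. The pad shows at crop (263,362) and should be at about (260,358) level; with the table up it would be at about (255,309).
- **Bystanders:** no part shifted by more than 0.7 pixel (about 2 mm) in the top view.
- **Robot:** clear of everything, with about 1 N of contact force, which is sensor noise.

Two things disagreed with expectations. The station stands about 0.74 rad clockwise, outside the stated 0.1 to 0.5 rad; all the edges and the knob-to-hinge direction agreed on about that value, so I used it. The first lift also put about 15–20 N on the wrist, because the knob sits above its pivot and moves sideways as it rises. I corrected that before swinging the guard.

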